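# Hang the onion pail on its hook stand

### The job

Swing the pail's flat-lying handle upright while the pail stays standing on the worktop, then lift the pail by the handle and hang it on the stand, with the handle lying in both hooks and the pail hanging level and at rest, clear of the worktop and base. The onion must stay in the pail, never tip the pail far over, and leave the mug and the tin where they are.

Things in the scene. Friction and masses are not known exactly. Their poses are not given: they have to be found in the camera images.
- pail: Small white round enamelled pail, open on top, loose, an onion in it, 0.4 to 0.65 kg with handle: base 90, rim 100 mm across (104 over the rim wire), 67 mm high, wall 3, floor 4 mm; 122 mm wide over the hinge ears. Origin: centre of its underside; z up. The handle's hinge axis is the pail's y axis, 58 mm above the origin; the handle starts flat toward its -x.
- bail (a joint): Angle of the pail's handle (bail), rad: 0 lying level, out past the rim toward the pail's -x (start; it rests on a stop there); 1.57 upright over the pail; 3.14 level on the other side. Swings easily (light rivet friction) and falls back when let go; the hung pail sways for a second or two.
- bail_grip (a point): Middle of the handle's straight bar, 95 mm from the hinge axis. The bar runs along y: in its middle a wooden grip 12 mm thick, 40 mm long, that spins freely on the wire; then 6 mm dark wire out to 49 mm either side, bent back to two arms 57 mm either side of the middle. Flat, it is 58 mm above the worktop, 36 mm free between grip and rim. x points from bar to hinge axis.
- stand: Fixed stand: wooden base board 180 x 110 x 12 mm, a dark upright and at its top a short cross bar with two like hooks side by side that point to the stand's own -x. Origin: on the worktop below the hooks' seat; the board reaches 55 mm before (-x) and 125 mm behind it; z up. Upright (12 mm thick) and cross bar are 90 mm behind. Nothing is higher than the hook tips.
- stand_seat (a point): Where the middle of the hung bar lies: midway between the hooks, 200 mm above the worktop; axes as the stand's. Hooks: 8 mm rods 33 mm either side (58 mm free between for fingers), V-bent to seat the bar; upturned tips 28 mm before it (-x), up to 26 mm above it; rods lead back to the cross bar at 213 mm. The bar (along y) comes from the front over the tips, then down; the pail then hangs 47 mm up.
- onion: Red onion, about 55 mm across and 61 mm high with its stalk, 0.08 kg, lying loose in the pail. Origin near its underside.
- mug: White mug, 84 mm across, 88 mm high, standing behind the work; bystander. Origin: underside, within 16 mm of the cup's middle.
- tin: Squat food tin, 75 mm across, 58 mm high, standing to the right; bystander. Origin: centre of its underside.
Not all that is in view belongs to the job. What is shaped like the onion but pink or turquoise is not meant.

How it is judged:
By the outcome, as a careful person would: the job done as asked, in the order asked, and still so for the second after the job is handed in, with the robot touching nothing.
It also fails if it takes over 69 s, if anything falls off the work surface, if the arm or the gripper's body presses on something with over 40 N, if the wrist force passes 120 N, or if a joint passes its speed limit or range.

### The arm

A 6-joint arm with a two-finger parallel gripper is mounted at the origin on a cart in front of the work surface, level with it; the furniture and walls round the work are solid. World frame = base frame: x ahead of the robot, y to its left, z up, the work surface at z = 0. Lengths are in m, angles in rad, forces in N, time in s.
With the tool pointing down it reaches from about 0.325 to 0.775 m from the base axis. Payload 5.5 kg.
Tool frame: the origin (TCP) lies at the very end of the fingers, on their centre line; the grasp point (between the pads) lies 19 mm behind it; z points along the fingers, y is the line along which they close (so a half turn about z gives the same grasp; the last joint's range is limited). The gripper opens to 85 mm and grips with 20 to 120 N. Pads are 22 mm wide; open, the fingers measure 114 mm over their backs; the gripper's body (76 mm by 85 mm) begins 54 mm behind the grasp point. The pads swing forward as they close: fully open they stand 13 mm farther back than shut.
Start: joints at [-1.268, 0.091, 1.231, -0, 1.82, -0.057], TCP at [0.211, -0.562, 0.231] pointing down, gripper open.
Joint ranges: [-2.87, 2.87], [-0.86, 2.18], [0.17, 2.46], [-1.51, 4.65], [0.06, 2.69], [-2.65, 2.65]. Speed limits (rad/s): [2.57, 2.57, 3.01, 3.14, 3.14, 3.14].

### API

Orientations are given as [roll, pitch, yaw] about the fixed x, y, z axes, in that order (R = Rz(yaw) Ry(pitch) Rx(roll)).
In Python, from workcell import manip, grab_frame, camera_info gives the robot as it stands.
- The arm moves only by the tool drive_tool, never from a script. Its argument "moves" is a list of rows, each a list of 5 numbers: the opening, from -1 (shut) to 1 (fully open), then the shift along the tool's x, y, z in mm, then the turn about the tool's z in degrees. A call has 1 to 8 rows; each row is the pose to reach, as a shift and turn from the pose commanded when the call began, along the tool's axes at that moment; what a row does not reach only later rows make up. A row lasts 1/8 s, in which the tool goes at most 62.5 mm and 10.7 degrees, less where a joint would pass 70% of its speed; a pose out of reach is approached as far as the arm can. A call with a gripper value outside its range is refused whole. The fingers move at their own pace and stop on an object; "newtons" is the grip in N (left out, the last holds). Time passes only in rows, so rows that repeat a pose let the fingers close. It gives the time, the measured TCP pose, the force, the opening and the grip force at its end, in the units of the state.
- manip.get_obs(): the state, without advancing time (a new reading comes with each control period).
- grab_frame(name): name is "side" or "top" or "wrist"; returns (picture, depth): 384x512x3 uint8, red, green, blue; 384x512 float32, m along the optical axis (not along the pixel's ray), 0 where there is no reading.
- camera_info(name): a dict with "fx", "fy", "cx", "cy" (pixels), "rvec" (rotation vector, rad) and "tvec" (3), from world to camera coordinates, as OpenCV has them. Camera axes: x right, y down, z forward; pixel columns grow to the right and rows downward; lengths in m; the calibration is good to about 2 mm. A picture is of the moment at which its call begins: read the wrist's pose just before it. camera_info takes no time and is no camera call; for the wrist camera it gives the pose at the moment of the call.
- manip.job_done(): hands the job in; it is judged then, once.
The state is a dict: "time": time; "qpos": joint angles; "qd": joint speeds; "joint_efforts": joint torques, N m; "tcp_pos": TCP position; "tcp_rot": TCP orientation; "ft_force": force on the tool from outside, world axes, zero at the start; "ft_torque": the same for the moment, N m; "width": finger opening in m; "finger_force": force on a finger pad.
Only numpy, scipy, OpenCV 4.12 (cv2) and the standard library are available. Lean on these libraries where they do the work, as an engineer would, in place of code of your own. Each camera call takes 0.05 s, during which the arm holds its last target. There are 200 camera calls.

## Working session

There is one attempt and no reset: what is moved stays moved. The work goes in short steps, Python scripts to look and compute and a tool call to move; the robot and the scene stay as the last step left them, time stands still between calls to the robot, and variables do not carry over. Pictures are saved under pics/ and viewed, at most 10 in all, crops included, and the job is handed in when it is done.

Besides the shell and the picture viewer there is one more tool, called after ">>>" as name(argument=value, ...), one argument or row to a line, values as JSON. drive_tool: Moves the arm, as the interface text tells. Its arguments: {"type":"object","properties":{"moves":{"type":"array"},"newtons":{"type":"number"}},"required":["moves"]}

```bash
ls; mkdir -p pics; cat > h.py <<'E'
import numpy as np,cv2
from workcell import manip,grab_frame,camera_info
def cloud(n):
    i=camera_info(n);p,d=grab_frame(n)
    R=cv2.Rodrigues(np.array(i["rvec"],float))[0];t=np.array(i["tvec"],float).ravel()
    v,u=np.mgrid[:384,:512]
    c=np.stack([(u-i["cx"])/i["fx"]*d,(v-i["cy"])/i["fy"]*d,d],-1)
    return p,d,(c-t)@R
def save(f,p): cv2.imwrite("pics/"+f,p[...,::-1])
E
python3 - <<'E'
from h import *
P=[]
for n in("top","side"):
    p,d,w=cloud(n);np.savez(n+".npz",p=p,d=d,w=w);save(n+".png",p)
    P.append(p)
o=manip.get_obs();print(o)
E
```

```text
pics
{'time': 0.1, 'qpos': array([-1.26774262e+00,  9.18182499e-02,  1.23180908e+00, -6.76286375e-06,
        1.81982164e+00, -5.66786441e-02]), 'qd': array([-1.18331004e-03, -1.58031726e-03, -3.98275248e-03,  1.75420018e-03,
       -5.06967561e-05,  1.74511495e-03]), 'joint_efforts': array([ 3.84649597e-03, -4.60216856e+01, -4.19217718e+01, -2.12420827e-05,
        1.06645635e-02,  2.43428053e-05]), 'tcp_pos': array([ 0.21114163, -0.561333  ,  0.23021856]), 'tcp_rot': array([-3.13973895e+00, -9.86103650e-05,  3.59730600e-01]), 'ft_force': array([ 0.53112785, -0.12073454,  0.67205714]), 'ft_torque': array([ 0.04508204, -0.01815789,  0.0214682 ]), 'finger_force': 0.0, 'width': 0.08531689551191511}
```

View pics/top.png

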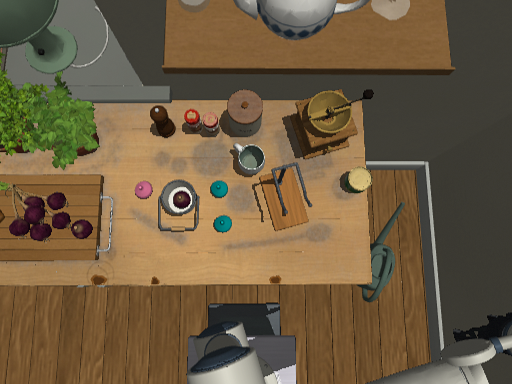

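View pics/side.png

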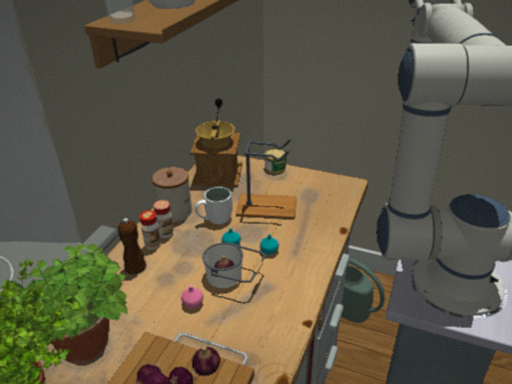

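```bash
python3 - <<'E'
from h import *
z=np.load("top.npz");p,d,w=z["p"],z["d"],z["w"]
c=cv2.resize(p[140:245,125:325],None,fx=4,fy=4,interpolation=cv2.INTER_CUBIC);save("crop.png",c[:,:])
for n,r in (("pail",(150,205,155,245)),("stand",(245,320,150,235))):
    u0,u1,v0,v1=r
    W=w[v0:v1,u0:u1].reshape(-1,3);C=p[v0:v1,u0:u1].reshape(-1,3).astype(int)
    for lo,hi in ((.04,.056),(.056,.062),(.062,.075),(.008,.018),(.18,.205),(.205,.24)):
        m=(W[:,2]>lo)&(W[:,2]<hi)
        if m.sum()>3: print(n,lo,hi,m.sum(),W[m].min(0).round(3),W[m].max(0).round(3),W[m].mean(0).round(3))
m=(w[...,2]>.19)&(w[...,2]<.24);m[:150]=0;m[235:]=0;m[:,:245]=0;m[:,320:]=0
for v,u in np.argwhere(m): print(u,v,w[v,u].round(3),end=";")
i=camera_info("top");print(i)
E
```

```text
pail 0.04 0.056 190 [0.459 0.128 0.04 ] [0.605 0.246 0.056] [0.558 0.191 0.047]
pail 0.056 0.062 205 [0.459 0.127 0.056] [0.606 0.247 0.062] [0.51  0.192 0.059]
pail 0.062 0.075 248 [0.459 0.127 0.062] [0.611 0.245 0.073] [0.544 0.189 0.067]
pail 0.008 0.018 53 [0.494 0.143 0.008] [0.603 0.281 0.017] [0.566 0.199 0.012]
stand 0.04 0.056 44 [ 0.61  -0.209  0.04 ] [ 0.709 -0.012  0.056] [ 0.659 -0.058  0.047]
stand 0.056 0.062 16 [ 0.609 -0.118  0.056] [ 0.694 -0.018  0.062] [ 0.641 -0.054  0.059]
stand 0.062 0.075 33 [ 0.61  -0.12   0.062] [ 0.702 -0.012  0.075] [ 0.643 -0.047  0.068]
stand 0.008 0.018 1782 [ 0.462 -0.249  0.008] [ 0.719 -0.012  0.018] [ 0.572 -0.132  0.011]
stand 0.18 0.205 82 [ 0.509 -0.179  0.18 ] [ 0.613 -0.092  0.205] [ 0.543 -0.137  0.199]
stand 0.205 0.24 286 [ 0.488 -0.184  0.205] [ 0.627 -0.082  0.227] [ 0.577 -0.128  0.211]
294 162 [ 0.627 -0.144  0.209];295 162 [ 0.626 -0.146  0.211];296 162 [ 0.626 -0.149  0.211];297 162 [ 0.627 -0.152  0.209];290 163 [ 0.624 -0.133  0.208];291 163 [ 0.624 -0.135  0.21 ];292 163 [ 0.623 -0.138  0.213];293 163 [ 0.623 -0.14
[... 10529 characters left out ...]
0.5   -0.114  0.214];285 209 [ 0.499 -0.116  0.219];284 210 [ 0.496 -0.113  0.224];285 210 [ 0.496 -0.116  0.223];286 210 [ 0.496 -0.119  0.223];287 210 [ 0.496 -0.121  0.221];284 211 [ 0.493 -0.113  0.224];285 211 [ 0.493 -0.116  0.224];286 211 [ 0.493 -0.119  0.223];287 211 [ 0.493 -0.121  0.226];284 212 [ 0.491 -0.113  0.222];285 212 [ 0.491 -0.116  0.222];286 212 [ 0.49  -0.118  0.226];287 212 [ 0.491 -0.121  0.22 ];285 213 [ 0.488 -0.116  0.222];286 213 [ 0.488 -0.118  0.223];{'fx': 395.9305009868062, 'fy': 395.9305009868062, 'cx': 255.54053578138002, 'cy': 192.85576922134777, 'rvec': array([ 2.1352267 , -2.13939697,  0.21329113]), 'tvec': array([-0.04280046,  0.57151848,  1.14814822])}
```

View pics/crop.png

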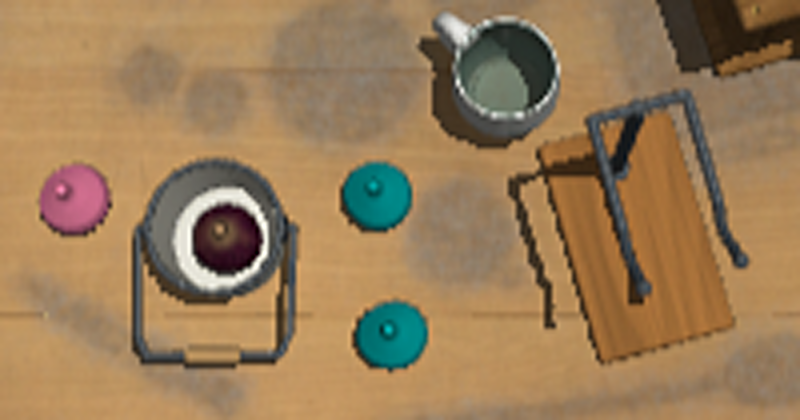

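```bash
python3 - <<'E'
from h import *
z=np.load("top.npz");p,d,w=z["p"],z["d"],z["w"]
W=w[155:245,150:205].reshape(-1,3)
b=W[(W[:,2]>.05)&(W[:,2]<.068)&(W[:,0]<.475)]
print(len(b),b.min(0),b.max(0),b.mean(0),np.polyfit(b[:,1],b[:,0],1))
wood=b[(b[:,2]>.06)];print(wood.mean(0) if len(wood) else 0,len(wood))
r=W[(W[:,2]>.062)&(W[:,2]<.075)&(W[:,0]>.49)]
r=r[r[:,0]>.505]
f=lambda r:np.linalg.lstsq(np.c_[2*r[:,:2],np.ones(len(r))],(r[:,:2]**2).sum(1),rcond=None)[0]
for k in range(4):
    s=f(r);R=np.sqrt(s[2]+s[0]**2+s[1]**2);e=np.abs(np.hypot(*(r[:,:2]-s[:2]).T)-R);r=r[e<.006]
    print(s[:2],R,len(r))
for n,t in(("wood",wood),):print(t[:,1].min(),t[:,1].max())
c=np.array([*s[:2],.15]);
E
```

```text
113 [0.45854372 0.13242449 0.0528369 ] [0.47397618 0.24192902 0.06638748] [0.46485716 0.18599888 0.06023002] [-0.0199078   0.46855999]
[0.46472502 0.18400108 0.06227595] 65
[0.55694382 0.18626682] 0.0502609837262407 187
[0.55926802 0.18672793] 0.049152864239703976 187
[0.55926802 0.18672793] 0.049152864239703976 187
[0.55926802 0.18672793] 0.049152864239703976 187
0.13242449392483582 0.2378277296781398
```

>>> drive_tool(
  moves=[
    [1,0,0,0,10.7],
    [1,0,0,0,21.4],
    [1,0,0,0,32.1],
    [1,0,0,0,42.8],
    [1,0,0,0,53.5],
    [1,0,0,0,64.2],
    [1,0,0,0,69.4],
    [1,0,0,0,69.4],
  ],
)

```text
time: 1.1
tcp_pos: [0.2112, -0.5614, 0.2307]
tcp_rot: [-3.141, 0.001, -0.851]
ft_force: [0.7, -0.7, 0.2]
width: 0.0851
finger_force: 0.0
```

>>> drive_tool(
  moves=[
    [0.3,-25,-43,0,-10.7],
    [0,-49,-85,0,-21.4],
    [0,-74,-128,0,-32.1],
    [0,-99,-171,0,-42.8],
    [0,-123,-214,0,-53.5],
    [0,-148,-257,0,-64.2],
    [0,-172,-300,0,-74.9],
    [0,-197,-342,0,-85.6],
  ],
)

```text
time: 2.1
tcp_pos: [0.3389, -0.1865, 0.2312]
tcp_rot: [3.141, -0.0, 0.651]
ft_force: [0.8, 0.4, -0.5]
width: 0.0426
finger_force: 0.0
```

>>> drive_tool(
  moves=[
    [0,41,-28,0,-9],
    [0,82,-56,0,-18],
    [0,122,-84,0,-27],
    [0,163,-112,0,-36],
    [0,204,-140,0,-45],
    [0,245,-168,0,-54.3],
    [0,286,-196,0,-54.3],
    [0,327,-224,0,-54.3],
  ],
)

```text
time: 3.1
tcp_pos: [0.4665, 0.1889, 0.2311]
tcp_rot: [3.141, 0.0, 1.593]
ft_force: [1.2, -0.3, -0.0]
width: 0.0427
finger_force: 0.0
```

```bash
python3 - <<'E'
from h import *
o=manip.get_obs();print(o["tcp_pos"],o["tcp_rot"],o["width"])
p,d,w=cloud("wrist");np.savez("wr.npz",p=p,d=d,w=w);save("wr.png",p)
o=manip.get_obs();print(o["tcp_pos"],o["tcp_rot"])
W=w.reshape(-1,3)[d.ravel()>0]
b=W[(W[:,2]>.05)&(W[:,2]<.07)&(W[:,0]<.485)&(W[:,0]>.44)&(abs(W[:,1]-.187)<.06)]
if len(b):print(len(b),b.min(0),b.max(0),b.mean(0),np.polyfit(b[:,1],b[:,0],1))
k=b[abs(b[:,1]-.187)<.015];print(k.mean(0),k.min(0),k.max(0))
E
```

```text
[0.46651046 0.18889317 0.23114757] [3.14143371e+00 1.88276727e-04 1.59290300e+00] 0.0427406514624344
[0.46709866 0.19355958 0.22976161] [-3.14039121 -0.00324825  1.5962758 ]
961 [0.46140113 0.13017108 0.05723475] [0.48498575 0.24665825 0.06614421] [0.4693334  0.19084397 0.06188672] [0.00347263 0.46867067]
[0.46738504 0.18682501 0.06319799] [0.46140113 0.17211307 0.05723475] [0.47307661 0.20195915 0.06614421]
```

View pics/wr.png

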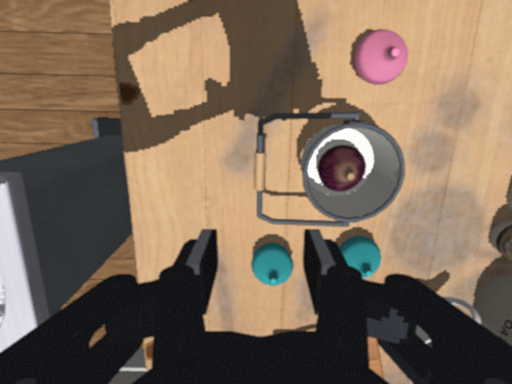

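>>> drive_tool(
  moves=[
    [-0.2,0,0,30,0.5],
    [-0.2,0,0,60,0.5],
    [-0.2,0,0,90,0.5],
    [-0.2,0,0,105,0.5],
    [-0.2,0,0,110,0.5],
    [-0.2,0,0,110,0.5],
  ],
)

```text
time: 3.9
tcp_pos: [0.4666, 0.1873, 0.122]
tcp_rot: [3.141, -0.0, 1.582]
ft_force: [-0.2, -0.1, 0.4]
width: 0.0344
finger_force: 0.0
```

```bash
python3 - <<'E'
from h import *
o=manip.get_obs();print(o["tcp_pos"],o["tcp_rot"],o["width"])
p,d,w=cloud("wrist");save("wr2.png",p)
o=manip.get_obs();print(o["tcp_pos"],o["tcp_rot"])
W=w.reshape(-1,3)[d.ravel()>0]
b=W[(W[:,2]>.05)&(W[:,2]<.07)&(W[:,0]<.485)&(W[:,0]>.44)&(abs(W[:,1]-.187)<.07)]
if len(b):print(len(b),b.min(0),b.max(0),b.mean(0),np.polyfit(b[:,1],b[:,0],1))
k=b[abs(b[:,1]-.187)<.015];print(k.mean(0),k.min(0),k.max(0))
E
```

```text
[0.4665939  0.18726093 0.12203845] [ 3.14065028e+00 -2.75058174e-04  1.58191028e+00] 0.034384956624998866
[0.46680226 0.18734686 0.12250664] [ 3.13991772e+00 -5.46254284e-04  1.58175892e+00]
2070 [0.46127648 0.12954679 0.05666686] [0.48492311 0.24693696 0.06604183] [0.46919206 0.1925394  0.06181482] [0.00620776 0.46799682]
[0.46705541 0.18736638 0.06298024] [0.46127648 0.17204108 0.05738735] [0.47316864 0.20190933 0.06604183]
```

View pics/wr2.png

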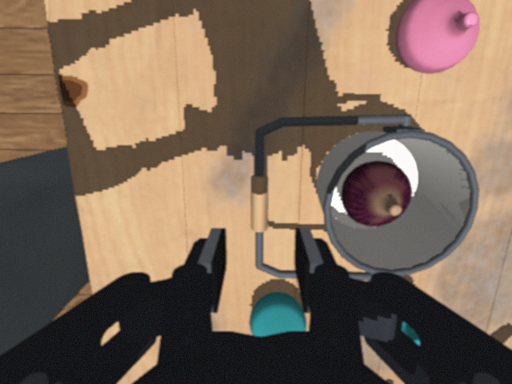

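>>> drive_tool(
  moves=[
    [-0.2,0,0,30,0],
    [-0.2,0,0,60,0],
    [-0.2,0,0,78,0],
    [-0.2,0,0,82,0],
    [-0.2,0,0,82,0],
    [-0.6,0,0,82,0],
    [-0.9,0,0,82,0],
    [-0.9,0,0,82,0],
  ],
  newtons=50,
)

```text
time: 4.95
tcp_pos: [0.4668, 0.1874, 0.0403]
tcp_rot: [3.14, -0.001, 1.582]
ft_force: [0.4, -0.4, 4.3]
width: 0.0102
finger_force: 48.8
```

>>> drive_tool(
  moves=[
    [-0.9,0,0,0,0],
    [-0.9,0,0,0,0],
  ],
)

```text
time: 5.2
tcp_pos: [0.4666, 0.1874, 0.04]
tcp_rot: [3.141, -0.0, 1.582]
ft_force: [-1.0, -0.5, 5.1]
width: 0.0102
finger_force: 49.0
```

>>> drive_tool(
  moves=[
    [-0.9,0,0.5,-9.3,0],
    [-0.9,0,1.8,-18.5,0],
    [-0.9,0,4.1,-27.6,0],
    [-0.9,0,7.2,-36.4,0],
    [-0.9,0,11.2,-44.7,0],
    [-0.9,0,16,-52.8,0],
    [-0.9,0,21.6,-60.3,0],
    [-0.9,0,27.8,-67.2,0],
  ],
)

```text
time: 6.2
tcp_pos: [0.4943, 0.1876, 0.1076]
tcp_rot: [-3.141, -0.0, 1.582]
ft_force: [-4.5, -0.6, 2.8]
width: 0.0103
finger_force: 49.4
```

>>> drive_tool(
  moves=[
    [-0.9,0,6.9,-6.2,0],
    [-0.9,0,14.4,-11.8,0],
    [-0.9,0,22.4,-16.6,0],
    [-0.9,0,30.8,-20.6,0],
    [-0.9,0,39.6,-23.7,0],
    [-0.9,0,48.7,-26,0],
    [-0.9,0,57.9,-27.3,0],
    [-0.9,0,67.2,-27.8,0],
  ],
)

```text
time: 7.2
tcp_pos: [0.5629, 0.1883, 0.1354]
tcp_rot: [3.138, -0.001, 1.581]
ft_force: [-0.1, 0.2, 4.3]
width: 0.01
finger_force: 49.4
```

```bash
python3 - <<'E'
from h import *
o=manip.get_obs();print(o["tcp_pos"],o["tcp_rot"],o["ft_force"])
p,d,w=cloud("side");save("s2.png",cv2.resize(p[130:330,150:400],None,fx=2.5,fy=2.5))
p,d,w=cloud("top")
W=w[150:235,145:215].reshape(-1,3);r=W[(W[:,2]>.055)&(W[:,2]<.073)];print(r.min(0),r.max(0),len(r))
E
```

```text
[0.56290662 0.18830016 0.13542791] [ 3.13845657e+00 -5.26258010e-04  1.58129253e+00] [-0.1438929   0.18142725  4.2657331 ]
[0.51085065 0.12786398 0.05547693] [0.61088482 0.24461238 0.07245506] 102
```

View pics/s2.png

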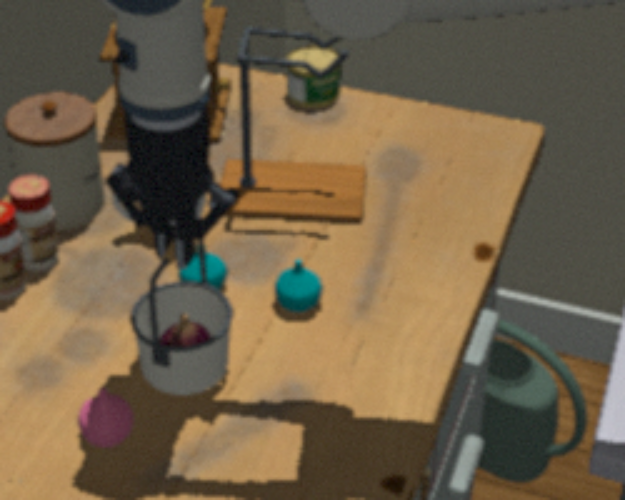

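>>> drive_tool(
  moves=[
    [-0.9,0,0,-4,0],
    [-0.9,0,0,-14,0],
    [-0.9,0,0,-30,0],
    [-0.9,0,0,-50,0],
    [-0.9,0,0,-72,0],
    [-0.9,0,0,-90,0],
    [-0.9,0,0,-102,0],
    [-0.9,0,0,-106,0],
  ],
  newtons=70,
)

```text
time: 8.3
tcp_pos: [0.5615, 0.1883, 0.2414]
tcp_rot: [3.14, -0.0, 1.582]
ft_force: [0.3, 0.4, -6.4]
width: 0.0095
finger_force: 68.2
```

>>> drive_tool(
  moves=[
    [-0.9,-1.8,-1.2,0,0],
    [-0.9,-6.8,-4.7,0,0],
    [-0.9,-15,-10,0,0],
    [-0.9,-26,-17,0,0],
    [-0.9,-39,-25,0,0],
    [-0.9,-54,-34,0,0],
    [-0.9,-71,-44,0,0],
    [-0.9,-90,-54.5,0,0],
  ],
)

```text
time: 9.3
tcp_pos: [0.507, 0.0964, 0.2404]
tcp_rot: [3.141, 0.0, 1.581]
ft_force: [0.4, 0.2, -6.8]
width: 0.0097
finger_force: 68.3
```

>>> drive_tool(
  moves=[
    [-0.9,-20,-10,0,0],
    [-0.9,-41,-20,0,0],
    [-0.9,-62,-29,0,0],
    [-0.9,-84,-37.5,0,0],
    [-0.9,-105,-44,0,0],
    [-0.9,-127,-50,0,0],
    [-0.9,-147,-53,0,0],
    [-0.9,-167,-54.5,0,0],
  ],
)

```text
time: 10.3
tcp_pos: [0.4542, -0.0713, 0.2405]
tcp_rot: [3.141, 0.0, 1.581]
ft_force: [0.1, -0.2, -6.2]
width: 0.0099
finger_force: 68.3
```

>>> drive_tool(
  moves=[
    [-0.9,-18,0,0,-1],
    [-0.9,-36,0,0,-3],
    [-0.9,-51,0,0,-5.5],
    [-0.9,-64,0,0,-8.5],
    [-0.9,-75,0,0,-11],
    [-0.9,-83,0,0,-13],
    [-0.9,-88,0,0,-14],
    [-0.9,-90,0,0,-14.4],
  ],
)

```text
time: 11.3
tcp_pos: [0.4556, -0.1604, 0.2403]
tcp_rot: [3.141, 0.0, 1.832]
ft_force: [-0.1, 0.5, -7.3]
width: 0.0095
finger_force: 68.3
```

```bash
python3 - <<'E'
from h import *
o=manip.get_obs();print(o["time"],o["tcp_pos"],o["tcp_rot"],o["ft_force"])
P=[]
p,d,w=cloud("side");P.append(cv2.resize(p[90:260,170:350],(720,680))[:600,:400*2])
p,d,w=cloud("wrist");P.append(p)
a=cv2.resize(P[0],(400,333));b=cv2.resize(p,(400,300));b=cv2.copyMakeBorder(b,0,33,0,0,0)
save("s3.png",np.hstack([a,b]))
np.savez("wr3.npz",p=p,d=d,w=w)
m=(w[...,2]>.19)&(w[...,2]<.235)&(w[...,0]>.47)&(w[...,0]<.56)&(d>0)
for u in (w[m][::max(1,m.sum()//60)]).round(3): print(u,end=" ")
E
```

```text
11.3 [ 0.4556462  -0.16038936  0.24034892] [3.14145971e+00 1.09973428e-04 1.83231922e+00] [-0.14278371  0.45752366 -7.26485281]
[ 0.518 -0.105  0.192] [ 0.512 -0.107  0.2  ] [ 0.51  -0.108  0.203] [ 0.534 -0.101  0.204] [ 0.557 -0.095  0.205] [ 0.528 -0.104  0.201] [ 0.55  -0.097  0.206] [ 0.52  -0.107  0.198] [ 0.541 -0.1    0.207] [ 0.503 -0.11   0.211] [ 0.53  -0.104  0.204] [ 0.552 -0.097  0.207] [ 0.51  -0.109  0.207] [ 0.534 -0.103  0.206] [ 0.557 -0.096  0.209] [ 0.521 -0.109  0.197] [ 0.54  -0.101  0.208] [ 0.492 -0.112  0.224] [ 0.526 -0.108  0.198] [ 0.545 -0.101  0.209] [ 0.496 -0.111  0.224] [ 0.529 -0.107  0.202] [ 0.548 -0.1    0.211] [ 0.503 -0.112  0.216] [ 0.532 -0.106  0.205] [ 0.553 -0.1    0.209] [ 0.509 -0.112  0.209] [ 0.535 -0.106  0.206] [ 0.556 -0.099  0.211] [ 0.517 -0.113  0.2  ] [ 0.543 -0.104  0.208] [ 0.493 -0.114  0.224] [ 0.536 -0.106  0.208] [ 0.559 -0.1    0.209] [ 0.536 -0.108  0.206] [ 0.558 -0.101  0.209] [ 0.54  -0.107  0.208] [ 0.492 -0.116  0.224] [ 0.505 -0.116  0.213] [ 0.491 -0.119  0.221] [ 0.495 -0.118  0.225] [ 0.536 -0.169  0.193] [ 0.544 -0.167  0.194] [ 0.539 -0.169  0.196] [ 0.545 -0.167  0.199] [ 0.547 -0.166  0.2  ] [ 0.547 -0.167  0.201] [ 0.544 -0.169  0.2  ] [ 0.531 -0.172  0.202] [ 0.556 -0.163  0.206] [ 0.546 -0.168  0.202] [ 0.532 -0.173  0.202] [ 0.556 -0.163  0.208] [ 0.548 -0.169  0.203] [ 0.532 -0.174  0.203] [ 0.519 -0.173  0.211] [ 0.556 -0.166  0.207] [ 0.553 -0.167  0.207] [ 0.552 -0.169  0.206] [ 0.552 -0.169  0.207] [ 0.555 -0.169  0.208] [ 0.558 -0.17   0.207]
```

View pics/s3.png

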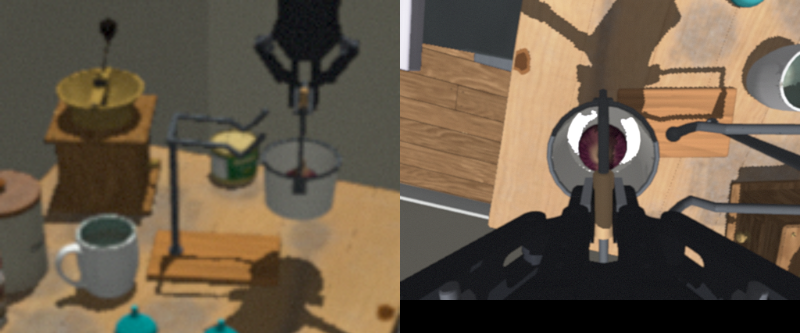

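>>> drive_tool(
  moves=[
    [-0.9,0,3,0,0],
    [-0.9,0,12,0,0],
    [-0.9,0,24,0,0],
    [-0.9,0,38,0,0],
    [-0.9,0,52,0,0],
    [-0.9,0,64,0,0],
    [-0.9,0,72,0,0],
    [-0.9,0,75,0,0],
  ],
)

```text
time: 12.4
tcp_pos: [0.5289, -0.1403, 0.2401]
tcp_rot: [-3.141, -0.0, 1.833]
ft_force: [0.5, 0.4, -6.4]
width: 0.0096
finger_force: 68.3
```

>>> drive_tool(
  moves=[
    [-0.9,0,0,0,0],
    [-0.9,0,0,0,0],
    [-0.9,0,0,5,0],
    [-0.9,0,0,14,0],
    [-0.9,0,0,26,0],
    [-0.9,0,0,38,0],
    [-0.9,0,0,46,0],
    [-0.9,0,0,50,0],
  ],
)

```text
time: 13.4
tcp_pos: [0.5282, -0.1404, 0.1893]
tcp_rot: [-3.141, -0.001, 1.833]
ft_force: [-0.2, -0.9, -6.2]
width: 0.0096
finger_force: 68.3
```

>>> drive_tool(
  moves=[
    [-0.9,0,0,2,0],
    [-0.9,0,0,4,0],
    [-0.9,0,0,6,0],
    [-0.9,0,0,7,0],
    [-0.9,0,0,8,0],
    [-0.9,0,0,8,0],
  ],
)

```text
time: 14.15
tcp_pos: [0.5288, -0.1405, 0.183]
tcp_rot: [3.14, 0.001, 1.833]
ft_force: [1.2, -0.4, -3.3]
width: 0.0097
finger_force: 68.6
```

>>> drive_tool(
  moves=[
    [-0.9,0,0,1,0],
    [-0.9,0,0,2,0],
    [-0.9,0,0,2,0],
  ],
)

```text
time: 14.52
tcp_pos: [0.5292, -0.1405, 0.1822]
tcp_rot: [3.138, 0.002, 1.833]
ft_force: [2.2, 1.2, 5.3]
width: 0.0099
finger_force: 69.6
```

```bash
python3 - <<'E'
from h import *
o=manip.get_obs();print(o["tcp_pos"],o["ft_force"],o["ft_torque"])
p,d,w=cloud("side");a=cv2.resize(p[110:240,210:320],(440,520))
p,d,w=cloud("wrist");b=cv2.resize(p[60:384,150:420],(350,420));b=cv2.copyMakeBorder(b,0,100,0,0,0)
save("s4.png",np.hstack([a,b]))
E
```

```text
[ 0.52922238 -0.1405216   0.18220749] [2.22871883 1.18212117 5.3417287 ] [ 0.23592862 -0.2050693   0.02855446]
```

View pics/s4.png

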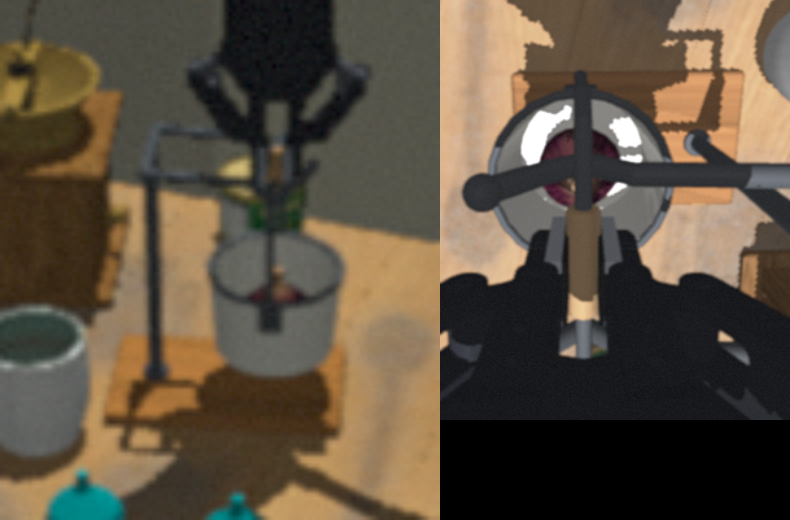

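>>> drive_tool(
  moves=[
    [-0.75,0,0,-0.7,0],
    [-0.65,0,0,-0.7,0],
    [-0.5,0,0,-0.7,0],
    [-0.2,0,0,-0.7,0],
    [-0.1,0,0,-0.7,0],
    [-0.1,0,0,-0.7,0],
    [-0.1,0,0,-0.7,0],
    [-0.1,0,0,-0.7,0],
  ],
)

```text
time: 15.62
tcp_pos: [0.5284, -0.1405, 0.181]
tcp_rot: [3.142, 0.0, 1.833]
ft_force: [-0.0, 0.0, 0.1]
width: 0.0383
finger_force: 0.0
```

>>> drive_tool(
  moves=[
    [-0.1,0,0,-3,0],
    [-0.1,0,0,-10,0],
    [-0.1,0,0,-22,0],
    [-0.1,0,0,-38,0],
    [-0.1,0,0,-60,0],
    [-0.1,0,0,-85,0],
    [-0.1,0,0,-105,0],
    [-0.1,0,0,-120,0],
  ],
)

```text
time: 16.62
tcp_pos: [0.5286, -0.1405, 0.3033]
tcp_rot: [3.14, 0.001, 1.833]
ft_force: [0.0, -0.5, -0.3]
width: 0.0383
finger_force: 0.0
```

>>> drive_tool(
  moves=[
    [-0.1,0,-20,0,0],
    [-0.1,0,-60,0,0],
    [-0.1,0,-100,0,0],
    [-0.1,0,-100,0,0],
    [-0.1,0,-100,0,0],
    [-0.1,0,-100,0,0],
    [-0.1,0,-100,0,0],
    [-0.1,0,-100,0,0],
  ],
)

```text
time: 17.62
tcp_pos: [0.4322, -0.1662, 0.3007]
tcp_rot: [-3.141, -0.0, 1.833]
ft_force: [0.2, -0.1, -1.4]
width: 0.0383
finger_force: 0.0
```

>>> drive_tool(
  moves=[
    [-0.1,0,0,0,0],
    [-0.1,0,0,0,0],
    [-0.1,0,0,0,0],
    [-0.1,0,0,0,0],
    [-0.1,0,0,0,0],
    [-0.1,0,0,0,0],
    [-0.1,0,0,0,0],
    [-0.1,0,0,0,0],
  ],
)

```text
time: 18.62
tcp_pos: [0.4318, -0.1664, 0.301]
tcp_rot: [-3.142, 0.0, 1.833]
ft_force: [-0.6, -0.5, -0.4]
width: 0.0382
finger_force: 0.0
```

```bash
python3 - <<'E'
from h import *
o=manip.get_obs();print(o["time"],o["tcp_pos"],o["ft_force"],o["width"])
p0,d,w0=cloud("side");a=cv2.resize(p0[110:240,210:320],(440,520))
p,d,w=cloud("top");b=cv2.resize(p[140:245,235:325],(350,408));b=cv2.copyMakeBorder(b,0,112,0,0,0)
save("s5.png",np.hstack([a,b]))
for i in range(5): q=grab_frame("side")[0]
print("side diff",np.abs(q.astype(int)-p0)[110:240,210:320].max())
E
```

```text
18.625 [ 0.43184615 -0.16640406  0.30099032] [-0.63032504 -0.50136747 -0.36729636] 0.03824138916834868
side diff 23
```

View pics/s5.png

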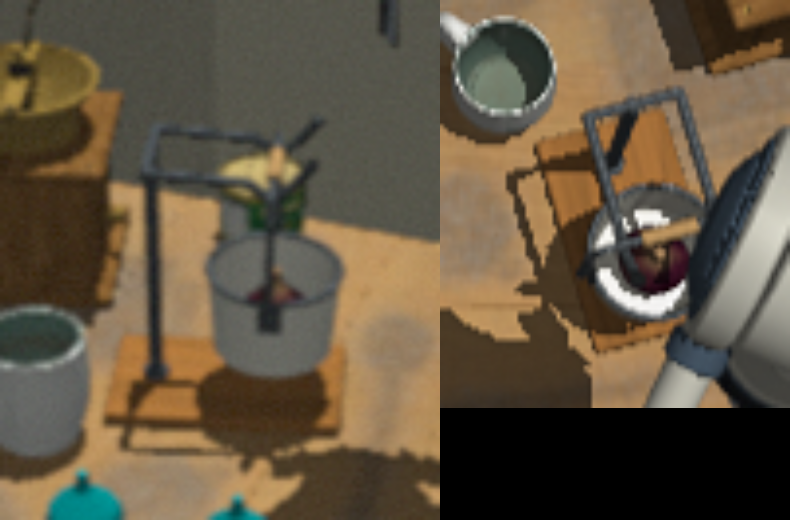

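>>> drive_tool(
  moves=[
    [-0.1,0,0,0,0],
    [-0.1,0,0,0,0],
    [-0.1,0,0,0,0],
    [-0.1,0,0,0,0],
    [-0.1,0,0,0,0],
    [-0.1,0,0,0,0],
    [-0.1,0,0,0,0],
    [-0.1,0,0,0,0],
  ],
)

```text
time: 19.98
tcp_pos: [0.4319, -0.1664, 0.301]
tcp_rot: [3.142, -0.0, 1.833]
ft_force: [0.6, 0.7, -0.8]
width: 0.0381
finger_force: 0.0
```

>>> drive_tool(
  moves=[
    [-0.1,0,0,0,0],
    [-0.1,0,0,0,0],
    [-0.1,0,0,0,0],
    [-0.1,0,0,0,0],
    [-0.1,0,0,0,0],
    [-0.1,0,0,0,0],
    [-0.1,0,0,0,0],
    [-0.1,0,0,0,0],
  ],
)

```text
time: 20.98
tcp_pos: [0.4319, -0.1664, 0.301]
tcp_rot: [-3.142, -0.0, 1.833]
ft_force: [0.5, 0.3, -0.1]
width: 0.0383
finger_force: 0.0
```

```bash
python3 -c "
from h import *
print(manip.job_done())"
```

```text
the job is handed in; nothing more can be done
None
```

The pail hangs level by its handle in both hooks, clear of the base, with the onion still inside; I handed the job in at about 21 s with the gripper clear of it and the mug and tin untouched.

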